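# Rock a stuck heating block out of a dry-bath heater

### The arm

A 7-joint arm with a two-finger parallel gripper is mounted at the origin on a cart in front of the work surface, level with it; the furniture and walls round the work are solid. World frame = base frame: x ahead of the robot, y to its left, z up, the work surface at z = 0. Lengths are in m, angles in rad, forces in N, time in s.
With the tool pointing down it reaches from about 0.4 to 0.925 m from the base axis. Payload 5.6 kg.
Tool frame: the origin (TCP) lies on the centre line of the jaws, within the pads' length; the fingertips stand 11 mm ahead of it and the grasp point (between the pads) lies 8 mm behind it; z points along the fingers, x is the direction in which the jaws open and shut, and the axes are right-handed (so a half turn about z gives the same grasp; the last joint's range is limited). The gripper opens to 85 mm and grips with 20 to 120 N. Pads are 22 mm wide; open, the fingers measure 114 mm over their backs; the gripper's body (76 mm by 85 mm) begins 54 mm behind the grasp point. The pads swing forward as they close: fully open they stand 13 mm farther back than shut.
Start: joints at [1.231, 0.468, -0.012, 1.603, 0.006, 1.071, -0.056], TCP at [0.19, -0.622, 0.242] pointing down, gripper open.
Joint ranges: [-2.53, 2.53], [-0.31, 2.02], [-1.57, 1.55], [0.28, 2.44], [-1.29, 4.43], [0.15, 1.84], [-2.92, 2.92]. Speed limits (rad/s): [2.57, 2.57, 3.14, 3.14, 3.14, 3.14, 3.14].

### API

Orientations are given as a 3x3 rotation matrix whose columns are the frame's x, y, z axes.
In Python, from rig import robot gives the robot as it stands.
- The arm moves only by the tool carry_out, never from a script. Its argument "rows" is text: rows parted by semicolons, each of 5 numbers parted by spaces: the shift along the tool's x, y, z in cm, then the turn about the tool's z in rad, then the opening in per cent of the stroke, from 0 (shut) to 100 (fully open). A call has 1 to 20 rows; each row is the pose to reach, as a shift and turn from the pose commanded when the call began, along the tool's axes at that moment; what a row does not reach only later rows make up. A row lasts 1/10 s, in which the tool goes at most 50 mm and 8.59 degrees, less where a joint would pass 70% of its speed; a pose out of reach is approached as far as the arm can. A call with a gripper value outside its range is refused whole. The fingers move at their own pace and stop on an object; the grip force is fixed at half the most. Time passes only in rows, so rows that repeat a pose let the fingers close. It gives the time, the measured TCP pose, the force and the opening at its end, in the units of the state.
- robot.state(): the state, without advancing time (a new reading comes with each control period).
- robot.capture(name): name is "scene" or "top" or "wrist"; returns (picture, depth): 420x560x3 uint8, blue, green, red; 420x560 float32, m along the optical axis (not along the pixel's ray), 0 where there is no reading.
- robot.camera_info(name): a dict with "fovy" (degrees; the focal length in pixels is half the picture's height over the tangent of half this angle, whatever the lens; pixels are square), "cx", "cy" (the principal point, pixels), "eye" and "attitude" of the camera in the world. Camera axes: x right, y up, looking along -z (the intrinsics and any distortion apply to the point x, -y, -z); pixel columns grow to the right and rows downward; lengths in m; the calibration is good to about 2 mm. A picture is of the moment at which its call begins: read the wrist's pose just before it. camera_info takes no time and is no camera call; for the wrist camera it gives the pose at the moment of the call.
- robot.job_done(): hands the job in, once; it reports no verdict.
Trained networks look in the newest picture that a camera, given by its name, has taken for a name from the list of things; names that differ only in an ending like _2 or _b are one class to them, and where a whole thing is asked for, a point or a joint stands for the part that bears it (a point fixed in the world has none). Each returns a list of dicts, best first, with "p" (0 to 1); they miss things now and then, are a little off and sometimes report something else, mostly with a low value. They report only what shows in the picture. A call takes as long as a camera call. They do not tell look-alikes from the thing itself.
- robot.spot_in(camera, thing): "uv" ([column, row] in pixels, amid what is visible of it).
- robot.pinpoint(camera, thing): "uv" ([column, row] in pixels: a listed point, or the origin of a listed thing).
The state is a dict: "time": time; "joints": joint angles; "joint_velocities": joint speeds; "joint_torque": joint torques, N m; "position": TCP position; "tool_rot": TCP orientation; "force": force on the tool from outside, world axes, zero at the start; "torque": the same for the moment, N m; "grip_width": finger opening in m.
Only numpy, scipy, OpenCV 4.12 (cv2) and the standard library are available. Lean on these libraries where they do the work, as an engineer would, in place of code of your own. Each camera call takes 0.05 s, during which the arm holds its last target.

### The job

The aluminium heating block has stuck in the well of the dry-bath heater on the bench, and we need to see into the well. Take the block by its black handle and, pulling up gently, rock it from side to side until it works free (a straight pull only lifts the whole heater), then finish holding it level over the well, just clear of it - about 2 cm above the heater's top. The heater must stay standing where it is, and leave the glassware and other things around it alone.

Things in the scene. Friction and masses are not known exactly. Their poses are not given: they have to be found in the camera images.
- heater: Dry-bath heater: a loose white instrument case standing on four rubber feet, 220 (x) x 180 (y) x 90 mm high, about 4 kg, with a sloping grey control panel along its front (-x) side. Origin: centre of its underside; x points from the panel to the back, y to its left side, z up.
- well_mouth (a point): Centre of the mouth of the heater's well, in the plane of the case's flat top, 90 mm above the bench and 15 mm behind the case's centre; axes as the heater's. The well is 63 (x) x 67 (y) mm, straight-walled and 30 mm deep; the block has 1.5 mm of play to each wall, so when fully down it can tip about 0.1 rad either way, and more as it comes up.
- grip_left (a point): Where a spring-loaded copper strip in the well's left (+y) wall presses on the block's left end face, 10 mm below the heater's top. It holds that end with about 24 N of friction wherever it is left, until the block's underside has risen past it (20 mm of travel).
- grip_right (a point): The same on the right (-y) wall, 64 mm from grip_left. Both strips together hold the block harder (about 48 N) than the heater weighs; one alone does not, so the block walks out end by end: lift one end some millimetres with the other end as pivot, then the other.
- handle (a point): Centre of the black handle on the aluminium heating block: a rounded bar 56 (x) x 16 (y) x 26 mm high on a thin steel post, its underside 18 mm above the block's top face; pinch it across y, between two flat sides. The point lies on the block's centre line, 76 mm above its underside. Axes as the block's, in line with the heater's; rocking is tipping about x.
- block_foot (a point): Centre of the heating block's underside, 76 mm below the handle point; at the start it rests on the floor of the well, 30 mm below the heater's top. The block is 60 (x) x 64 (y) x 45 mm high and weighs about 0.5 kg with its handle, so it stands 15 mm proud of the case.
- heating_block: The aluminium heating block with its black handle; origin at the centre of its underside, axes in line with the heater's at the start.
- dropper_bottle: White dropper bottle with a red bulb, 37 mm wide, 102 mm high; leave alone. Origin: centre of its underside.
- timer: Cream bench timer with a black dial, 62 x 79 x 75 mm; leave alone. Origin: centre of its underside.
- small_beaker: Small glass beaker, 53 mm wide, 64 mm high; leave alone. Origin: centre of its underside.
- petri_dish: Closed petri dish, 91 mm wide, 16 mm high; leave alone. Origin: centre of its underside.
Mind the look-alikes: they are no part of the job. What is shaped like the heating_block but pink is not meant.

How it is judged:
By the outcome, as a careful person would: the job done as asked, in the order asked, and still so for the second after the job is handed in, while the arm keeps its last pose, push and grip.
It also fails if it takes over 37 s, if anything falls off the work surface, if the arm or the gripper's body presses on something with over 40 N, if the wrist force passes 120 N, or if a joint passes its speed limit or range.

## Working session

There is one attempt and no reset: what is moved stays moved. The work goes in short steps, Python scripts to look and compute and a tool call to move; the robot and the scene stay as the last step left them, time stands still between calls to the robot, and variables do not carry over. Pictures are saved under pics/ and viewed, and the job is handed in when it is done.

Besides the shell and the picture viewer there is one more tool, called after "Call:" as name(argument=value, ...), one argument or row to a line, values as JSON. carry_out: Moves the arm, as the interface text tells. Its arguments: {"type":"object","properties":{"rows":{"type":"string"}},"required":["rows"]}

```bash
mkdir -p pics; ls; python3 - <<'E'
from rig import robot
import cv2,numpy as np
s=robot.state();print(s)
for c in("scene","top"):
    p,d=robot.capture(c);cv2.imwrite(f"pics/{c}0.png",p);np.save(f"pics/{c}0.npy",d)
    print(c,robot.camera_info(c))
    for t in("handle","well_mouth","heater"):
        print(t,robot.pinpoint(c,t)[:3])
E
```

```text
pics
{'time': 0.0, 'joints': array([ 1.23099581,  0.46838587, -0.01163811,  1.60363362,  0.00602856,
        1.07138364, -0.05627641]), 'joint_velocities': array([ 1.07324557e-03, -9.66366512e-04, -4.13977287e-06,  2.15591600e-04,
       -1.98070243e-04, -1.74529661e-03,  1.81484003e-04]), 'joint_torque': array([-1.10151763e-03, -5.32385087e+01,  2.13805237e-02, -2.51302367e+01,
        1.14351485e-02,  7.75133260e-03, -1.89213176e-05]), 'position': array([ 0.18989158, -0.62107983,  0.24132855]), 'tool_rot': array([[ 2.92466206e-01, -9.56275641e-01, -6.45172965e-04],
       [-9.56274219e-01, -2.92466887e-01,  1.65460796e-03],
       [-1.77095302e-03,  1.33045360e-04, -9.99998423e-01]]), 'force': array([-0.34538615, -0.39012893, -0.93748344]), 'torque': array([ 0.0174302 , -0.02657885,  0.00051515]), 'grip_width': 0.08515760225450186}
scene {'fovy': 44.24766514944567, 'cx': 279.8645588372407, 'cy': 211.05339440028467, 'eye': array([0.14212717, 0.43481003, 0.97070619]), 'attitude': array([[-0.86877013,  0.35678901, -0.34342403],
       [-0.49514918, -0.63719548,  0.59060071],
       [-0.0081084 ,  0.68314239,  0.73024019]])}
handle [{'uv': [369.6, 155.5], 'p': 0.86}, {'uv': [266.6, 231.9], 'p': 0.76}]
well_mouth [{'uv': [260.8, 252.9], 'p': 0.66}]
heater [{'uv': [273.9, 273.0], 'p': 0.85}]
top {'fovy': 49.442448873970434, 'cx': 289.13187157025453, 'cy': 213.29002015454452, 'eye': array([ 0.28792115, -0.24766093,  1.39195917]), 'attitude': array([[ 0.00880632,  0.98047248, -0.19645908],
       [-0.99985288,  0.01152572,  0.01270301],
       [ 0.01471928,  0.19631831,  0.98042973]])}
handle [{'uv': [255.4, 218.3], 'p': 0.67}, {'uv': [400.9, 247.1], 'p': 0.65}, {'uv': [175.0, 209.3], 'p': 0.51}]
well_mouth [{'uv': [251.4, 218.2], 'p': 0.57}, {'uv': [272.2, 155.3], 'p': 0.25}]
heater [{'uv': [260.0, 229.7], 'p': 0.61}]
```

View pics/scene0.png

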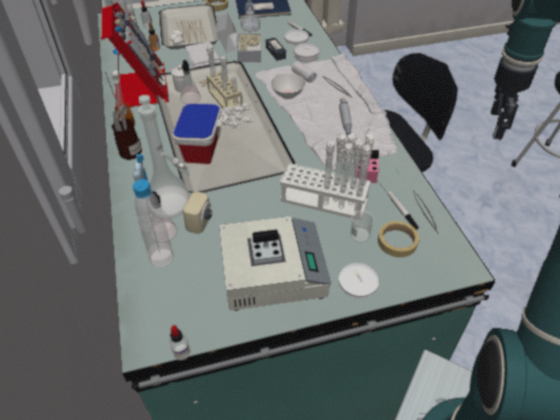

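View pics/top0.png

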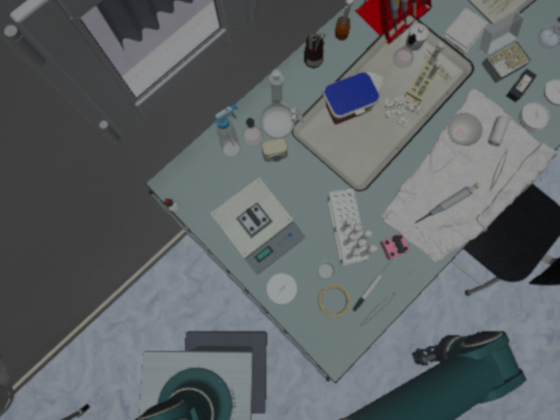

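The scene picture shows the heater at about (270,255) with the block's black handle at (266,236). The top picture shows it at about (255,218). The pink look-alike is at (395,245) in the top picture. Next I'll work out positions.

```bash
cat > h.py <<'E'
import numpy as np,cv2
def dep(ci,u,v,z,H=420):
    f=H/2/np.tan(np.radians(ci["fovy"])/2)
    p=np.stack([(u-ci["cx"])*z/f,-(v-ci["cy"])*z/f,-z*np.ones_like(u*1.)],-1)
    return p@np.array(ci["attitude"]).T+ci["eye"]
def ray(ci,uv,h):
    d=dep(ci,np.array(uv[0]*1.),np.array(uv[1]*1.),1.)-ci["eye"]
    return ci["eye"]+d*(h-ci["eye"][2])/d[2]
def cloud(ci,d):
    v,u=np.mgrid[:420,:560];return dep(ci,u*1.,v*1.,d)
E
python3 - <<'E'
from rig import robot
from h import *
for c,uv in(("scene",(266.6,231.9)),("top",(255.4,218.3))):
    ci=robot.camera_info(c);d=np.load(f"pics/{c}0.npy");P=cloud(ci,d)
    print(c,"handle ray at .136",ray(ci,uv,.136))
    h=ray(ci,uv,.136)
    near=np.hypot(P[...,0]-h[0],P[...,1]-h[1])<.2
    m=(abs(P[...,2]-.09)<.006)&near&(d>0)
    n,l,st,_=cv2.connectedComponentsWithStats(m.astype(np.uint8))
    k=1+np.argmax(st[1:,4]);q=P[l==k]
    r=cv2.minAreaRect(q[:,:2].astype(np.float32)*1000);print("top face",r,len(q),cv2.boxPoints(r).round(0).tolist(),q[:,2].mean())
    # table height
    t=near&(abs(P[...,2])<.02);print("table",np.median(P[...,2][t]))
    m=(P[...,2]>.125)&(P[...,2]<.17)&(np.hypot(P[...,0]-h[0],P[...,1]-h[1])<.06)
    q=P[m];print("handle",len(q),q.mean(0),np.percentile(q[:,2],[5,50,95]),cv2.minAreaRect(q[:,:2].astype(np.float32)*1000))
    m=(P[...,2]>.098)&(P[...,2]<.113)&(np.hypot(P[...,0]-h[0],P[...,1]-h[1])<.06)
    q=P[m];print("block",len(q),q.mean(0),cv2.minAreaRect(q[:,:2].astype(np.float32)*1000))
    p=cv2.imread(f"pics/{c}0.png");x,y=int(uv[0]),int(uv[1])
    cv2.imwrite(f"pics/{c}0z.png",cv2.resize(p[y-60:y+80,x-80:x+90],None,fx=4,fy=4,interpolation=cv2.INTER_CUBIC))
E
```

```text
scene handle ray at .136 [ 0.5292182 -0.173557   0.136    ]
top face ((532.0630493164062, -157.2039794921875), (177.8473358154297, 185.53158569335938), 39.171112060546875) 4215 [[405.0, -141.0], [522.0, -285.0], [660.0, -173.0], [542.0, -29.0]] 0.08900675597682599
table -0.0014243448455507624
handle 296 [ 0.52465283 -0.15701746  0.14139599] [0.12814632 0.14418364 0.14941751] ((526.1824340820312, -159.66615295410156), (54.43660354614258, 18.13838768005371), 40.29151153564453)
block 468 [ 0.51983606 -0.15042987  0.10408053] ((525.2295532226562, -159.41668701171875), (59.97213363647461, 64.28413391113281), 38.81648254394531)
top handle ray at .136 [ 0.52417908 -0.16963263  0.136     ]
top face ((529.739501953125, -162.772705078125), (188.34475708007812, 180.3489990234375), 38.573116302490234) 3047 [[400.0, -151.0], [512.0, -292.0], [660.0, -175.0], [547.0, -34.0]] 0.09001736650063703
table -2.7887185478636667e-05
handle 120 [ 0.52688122 -0.1639102   0.14710314] [0.13965892 0.1477533  0.15246153] ((527.863525390625, -164.02516174316406), (54.42396545410156, 16.208677291870117), 38.3592414855957)
block 358 [ 0.5259814  -0.16401465  0.10522553] ((533.6921997070312, -158.96153259277344), (75.97055053710938, 63.99897766113281), 38.716583251953125)
```

```bash
python3 - <<'E'
import cv2,numpy as np
a=cv2.imread("pics/scene0z.png");b=cv2.imread("pics/top0z.png")
cv2.imwrite("pics/z0.png",cv2.resize(np.hstack([a,b]),(800,330)))
E
```

```text
(no output)
```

View pics/z0.png

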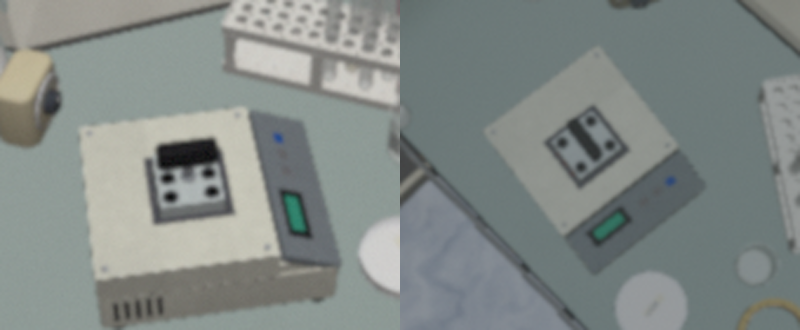

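Call:
carry_out(
  rows="-1 -1.4 0 0 100;-3.4 -4.6 0 -0.05 100;-6.5 -8.7 0 -0.1 100;-9.5 -12.7 0 -0.15 100;-12.5 -16.7 0 -0.2 100;-15.5 -20.8 0 -0.25 100;-18.5 -24.8 0 -0.3 100;-21.5 -28.8 0 -0.34 100;-24.5 -32.9 0 -0.377 100;-27.5 -36.9 0 -0.377 100;-30 -40.2 0 -0.377 100;-32 -43 0 -0.377 100;-33.3 -44.7 0 -0.377 100;-34 -45.6 0 -0.377 100;-34 -45.6 0 -0.377 100;-34 -45.6 0 -0.377 100;-34 -45.6 0 -0.377 100",
)

```text
time: 2.1
position: [0.5258, -0.1646, 0.2422]
tool_rot: [[0.622, -0.783, -0.001], [-0.783, -0.622, -0.001], [0.0, 0.001, -1.0]]
force: [-0.0, -0.0, -0.4]
grip_width: 0.0853
```

```bash
python3 - <<'E'
from rig import robot
from h import *
s=robot.state();print(s['time'],s['position'],s['tool_rot'],s['force'])
ci=robot.camera_info("wrist");print(ci)
p,d=robot.capture("wrist");cv2.imwrite("pics/w1.png",p)
for t in("handle","well_mouth"): print(t,robot.pinpoint("wrist",t)[:3])
P=cloud(ci,d)
c=np.array([.527,-.162])
near=np.hypot(P[...,0]-c[0],P[...,1]-c[1])
for lo,hi,r in((.135,.17,.06),(.098,.112,.06),(.084,.096,.2)):
    m=(P[...,2]>lo)&(P[...,2]<hi)&(near<r)&(d>0);q=P[m]
    if len(q)>5: print(lo,len(q),q.mean(0),cv2.minAreaRect(q[:,:2].astype(np.float32)*1000))
E
```

```text
2.1 [ 0.52580929 -0.16463931  0.24218374] [[ 6.21968135e-01 -7.83042287e-01 -6.44607912e-04]
 [-7.83042539e-01 -6.21967761e-01 -6.97602280e-04]
 [ 1.45326745e-04  9.38641805e-04 -9.99999549e-01]] [-0.03513954 -0.01626455 -0.42309798]
{'fovy': 58.938690490956816, 'cx': 276.9797156742415, 'cy': 213.81458824555034, 'eye': array([ 0.58961518, -0.11355894,  0.37358454]), 'attitude': array([[ 6.20883790e-01,  7.42195597e-01,  2.52287563e-01],
       [-7.83902617e-01,  5.87818515e-01,  1.99915183e-01],
       [ 7.68680730e-05, -3.21892978e-01,  9.46776059e-01]])}
handle [{'uv': [277.7, 214.0], 'p': 0.93}]
well_mouth [{'uv': [314.4, 188.0], 'p': 0.32}]
0.135 1978 [ 0.52885987 -0.16034726  0.14756526] ((527.0671997070312, -161.57534790039062), (54.805328369140625, 15.737811088562012), 38.61916732788086)
0.098 4928 [ 0.5292791  -0.16011141  0.10485822] ((526.685302734375, -162.07467651367188), (60.082366943359375, 64.18392181396484), 38.59828567504883)
0.084 42450 [ 0.54287378 -0.149312    0.08969076] ((531.1279907226562, -158.37896728515625), (178.02122497558594, 180.36245727539062), 38.50477981567383)
```

View pics/w1.png

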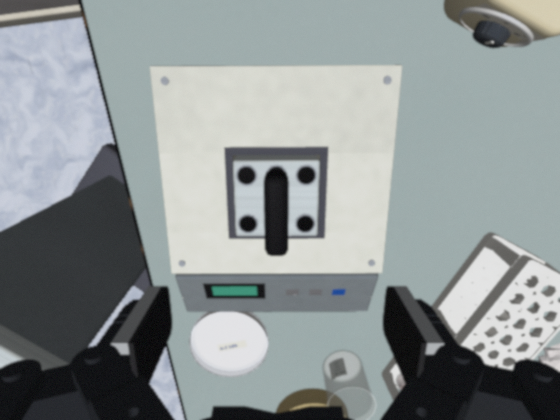

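The wrist picture shows the handle centred at about (277,214), with clear space on both sides for the fingers. The measured yaw matches the tool. I'll descend and close on the upper half of the handle.

Call:
carry_out(
  rows="-0.15 -0.27 2 0 100;-0.15 -0.27 5 0 80;-0.15 -0.27 7.5 0 60;-0.15 -0.27 9.2 0 45;-0.15 -0.27 9.9 0 35;-0.15 -0.27 9.9 0 30;-0.15 -0.27 9.9 0 20;-0.15 -0.27 9.9 0 0;-0.15 -0.27 9.9 0 0;-0.15 -0.27 9.9 0 0;-0.15 -0.27 9.9 0 0;-0.15 -0.27 9.9 0 0",
)

```text
time: 3.45
position: [0.5287, -0.1611, 0.1444]
tool_rot: [[0.624, -0.782, 0.002], [-0.782, -0.624, -0.001], [0.002, -0.001, -1.0]]
force: [1.4, -3.2, 5.4]
grip_width: 0.0146
```

```bash
cat > look.py <<'E'
import sys
from rig import robot
from h import *
s=robot.state();n=sys.argv[1]
ex=np.array([.7815,.6239,0]);ey=np.array([-.6239,.7815,0])
f=np.array(s['force']);print(s['time'],s['position'],'f x,y,z heater',f@ex,f@ey,f[2],'T',s['torque'],s['grip_width'])
ci=robot.camera_info("wrist");p,d=robot.capture("wrist");cv2.imwrite(f"pics/{n}.png",p)
P=cloud(ci,d);c=np.array([.527,-.162,0])
Q=(P-c);X=Q@ex;Y=Q@ey;Z=P[...,2]
m=(abs(Z-.09)<.02)&(abs(X-.0)<.12)&(abs(Y)<.1)&(np.maximum(abs(X),abs(Y))>.04)&(d>0)
def fit(m):
    A=np.c_[X[m],Y[m],np.ones(m.sum())];z=Z[m]
    for _ in range(4):
        w=np.linalg.lstsq(A,z,rcond=None)[0];k=abs(A@w-z)<.003;A,z=A[k],z[k]
    return w,len(z),A
w,nn,A=fit(m);print("heater plane slopes",w[:2].round(4),"z0",w[2].round(4),nn)
r=cv2.minAreaRect(np.c_[A[:,0],A[:,1]].astype(np.float32)*1000);print("heater rect",r)
hz=float(sys.argv[2]) if len(sys.argv)>2 else .105
m=(abs(Z-hz)<.009)&(abs(X)<.034)&(abs(Y)<.045)&(d>0)
if m.sum()>50:
    w,nn,A=fit(m);print("block top slopes",w[:2].round(4),"z0",w[2].round(4),nn)
E
python3 look.py w2
```

```text
3.45 [ 0.5287475  -0.16107798  0.14435429] f x,y,z heater -0.8941530733454708 -3.3492573510212647 5.371182428697408 T [-0.68582982 -0.12192069 -0.02609336] 0.014550981253302545
heater plane slopes [-0.0011  0.0001] z0 0.0899 70207
heater rect ((12.105964660644531, -0.11238861083984375), (164.7101593017578, 180.6962127685547), 0.0536520853638649)
block top slopes [-0.     -0.0005] z0 0.1049 7605
```

View pics/w2.png

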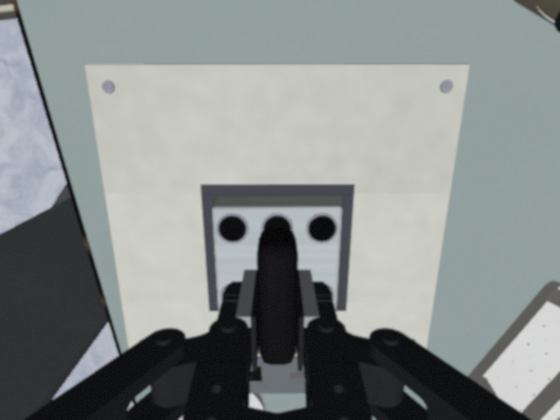

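The handle is held, and the heater and block planes read level (tilt within about 0.001). Next is a first gentle pull up with a sideways rock to probe the stiffness.

Call:
carry_out(
  rows="0.1 0 -0.1 0 0;0.2 0 -0.2 0 0;0.3 0 -0.2 0 0;0.4 0 -0.2 0 0;0.4 0 -0.2 0 0",
)

```text
time: 4.0
position: [0.5291, -0.1616, 0.1444]
tool_rot: [[0.625, -0.781, -0.003], [-0.781, -0.625, 0.002], [-0.004, 0.001, -1.0]]
force: [-2.0, 3.6, -4.7]
grip_width: 0.0142
```

```bash
python3 look.py w3
```

```text
4.0 [ 0.52912028 -0.16159381  0.14440896] f x,y,z heater 0.6235302086094722 4.056507283057544 -4.738822678411021 T [ 0.90001696  0.24972079 -0.05758545] 0.014168935832243322
heater plane slopes [-0.0012  0.0002] z0 0.0899 70590
heater rect ((9.554222106933594, 0.096099853515625), (180.64022827148438, 169.9275360107422), 89.97054290771484)
block top slopes [-0.0003  0.0011] z0 0.105 7617
```

Call:
carry_out(
  rows="0.2 0 -0.1 0 0;0.4 0 -0.2 0 0;0.6 0 -0.2 0 0;0.8 0 -0.2 0 0;0.8 0 -0.2 0 0",
)

```text
time: 4.55
position: [0.5305, -0.1634, 0.145]
tool_rot: [[0.626, -0.78, -0.013], [-0.78, -0.626, 0.009], [-0.015, 0.005, -1.0]]
force: [-11.1, 15.0, 0.1]
grip_width: 0.0144
```

```bash
python3 look.py w4
```

```text
4.55 [ 0.53053516 -0.16338829  0.14501159] f x,y,z heater 0.6544822120057169 18.66172156096948 0.10967463073371597 T [ 3.56402193  2.37055511 -0.10720737] 0.014389181909323128
heater plane slopes [-0.0012  0.0004] z0 0.0899 70322
heater rect ((8.661651611328125, 0.1250457763671875), (180.82461547851562, 171.7853546142578), 89.864501953125)
block top slopes [-0.0004  0.0222] z0 0.1056 7645
```

Call:
carry_out(
  rows="0.2 0 -0.2 0 0;0.4 0 -0.4 0 0;0.5 0 -0.5 0 0;0.5 0 -0.5 0 0;0.5 0 -0.5 0 0",
)

```text
time: 5.1
position: [0.5323, -0.1717, 0.1454]
tool_rot: [[0.624, -0.782, -0.015], [-0.782, -0.624, 0.005], [-0.013, 0.008, -1.0]]
force: [0.2, 4.6, -33.7]
grip_width: 0.0144
```

```bash
python3 look.py w5
```

```text
5.1 [ 0.53232413 -0.17167635  0.14542542] f x,y,z heater 2.991456748495118 3.4348957752704132 -33.735997892028166 T [ 1.07392939 -0.01603706 -0.06983827] 0.014444703029153691
heater plane slopes [-0.0013  0.    ] z0 0.0899 68463
heater rect ((7.816680908203125, -8.268623352050781), (180.8463134765625, 165.0992889404297), 89.86184692382812)
block top slopes [-0.0015  0.0221] z0 0.106 7659
```

The heater slid about 8 mm to the right, because the up-pull was too strong while I pushed sideways. I'll ease the pull and rock to the left, watching the heater.

Call:
carry_out(
  rows="0 0 0.2 0 0;-0.2 0 0.35 0 0;-0.4 0 0.35 0 0;-0.6 0 0.35 0 0;-0.8 0 0.35 0 0;-1 0 0.35 0 0;-1.2 0 0.35 0 0",
)

```text
time: 5.85
position: [0.5298, -0.1674, 0.1462]
tool_rot: [[0.623, -0.782, -0.001], [-0.782, -0.623, -0.003], [0.001, 0.003, -1.0]]
force: [2.9, -6.2, -31.9]
grip_width: 0.0147
```

```bash
python3 look.py w6
```

```text
5.85 [ 0.5298223  -0.16739402  0.14619731] f x,y,z heater -1.589852081952169 -6.623397365380356 -31.89395083497344 T [-1.45825622 -0.74229651  0.17865731] 0.014666872161177145
heater plane slopes [-0.0014 -0.0001] z0 0.0899 68456
heater rect ((6.016593933105469, -6.338172912597656), (170.32992553710938, 181.1791229248047), 0.06167302653193474)
block top slopes [-0.0049 -0.0029] z0 0.1066 7602
```

Call:
carry_out(
  rows="-0.2 0 0.2 0 0;-0.4 0 0.2 0 0;-0.6 0 0.2 0 0;-0.8 0 0.2 0 0;-0.8 0 0.2 0 0",
)

```text
time: 6.4
position: [0.5274, -0.1627, 0.1465]
tool_rot: [[0.623, -0.783, 0.005], [-0.783, -0.623, -0.006], [0.008, 0.0, -1.0]]
force: [4.8, -8.2, -23.6]
grip_width: 0.0143
```

```bash
python3 look.py w7
```

```text
6.4 [ 0.52738281 -0.16272963  0.14653022] f x,y,z heater -1.3930309663520934 -9.399733062852771 -23.610857803768663 T [-2.24624786 -0.99332598  0.16495713] 0.014270713971276569
heater plane slopes [-0.0013  0.    ] z0 0.0899 68428
heater rect ((9.594017028808594, -2.0175247192382812), (180.6463165283203, 165.176513671875), 89.99443054199219)
block top slopes [-0.004  -0.0153] z0 0.107 7589
```

The heater is coming back (offset -2 mm now) and the block has risen 2 mm. I'll keep going to the left.

Call:
carry_out(
  rows="-0.2 0 0 0 0;-0.4 0 0.1 0 0;-0.6 0 0.1 0 0;-0.8 0 0.1 0 0",
)

```text
time: 6.85
position: [0.5245, -0.158, 0.1468]
tool_rot: [[0.622, -0.783, 0.01], [-0.783, -0.622, -0.008], [0.012, -0.002, -1.0]]
force: [6.8, -11.1, -21.3]
grip_width: 0.0143
```

```bash
python3 look.py w8
```

```text
6.85 [ 0.52448994 -0.15798249  0.14682424] f x,y,z heater -1.6237796458253038 -12.959619412255874 -21.257146694567012 T [-2.95573389 -1.65843444  0.21218957] 0.014327959763757968
heater plane slopes [-0.0013  0.    ] z0 0.0899 68504
heater rect ((10.831291198730469, 2.92706298828125), (181.22923278808594, 164.43853759765625), 89.89309692382812)
block top slopes [-0.0027 -0.0261] z0 0.1074 7562
```

Call:
carry_out(
  rows="0.2 0 0.15 0 0;0.5 0 0.15 0 0;0.8 0 0.15 0 0;1.1 0 0.15 0 0;1.4 0 0.15 0 0;1.7 0 0.15 0 0;2 0 0.15 0 0",
)

```text
time: 7.6
position: [0.5287, -0.1613, 0.1455]
tool_rot: [[0.626, -0.78, -0.013], [-0.78, -0.626, 0.007], [-0.014, 0.006, -1.0]]
force: [-22.4, 18.3, 17.5]
grip_width: 0.0144
```

```bash
python3 look.py w9 .107
```

```text
7.6 [ 0.52868325 -0.16133014  0.14547511] f x,y,z heater -6.11815867201506 28.302948475999212 17.49207788425254 T [4.4878506  5.74016202 0.02159133] 0.014390610858420897
heater plane slopes [-0.0015  0.0004] z0 0.0899 68949
heater rect ((10.215156555175781, 3.3236236572265625), (165.8577117919922, 180.8809356689453), 0.11629544198513031)
block top slopes [-0.0163  0.0291] z0 0.106 7532
```

Call:
carry_out(
  rows="0 0 -0.15 0 0;-0.1 0 -0.3 0 0;-0.1 0 -0.45 0 0;-0.1 0 -0.45 0 0",
)

```text
time: 8.05
position: [0.5284, -0.1619, 0.1459]
tool_rot: [[0.625, -0.78, -0.011], [-0.78, -0.626, 0.006], [-0.012, 0.004, -1.0]]
force: [-7.4, 10.4, -19.5]
grip_width: 0.0143
```

```bash
python3 look.py w10 .107
```

```text
8.05 [ 0.52840642 -0.16193435  0.14588356] f x,y,z heater 0.7674142863959378 12.749279673803768 -19.500057482903753 T [ 2.42423223  1.97639609 -0.05080141] 0.01432514905514859
heater plane slopes [-0.0013  0.0003] z0 0.0899 68889
heater rect ((10.46954345703125, 2.658660888671875), (164.972900390625, 181.076904296875), 0.15079376101493835)
block top slopes [-0.0086  0.027 ] z0 0.1063 7569
```

The end heights from the pictures show that each end stays where it is left while the other lifts. The ratchet works as long as the up-pull stays around 20 N in both directions. I'll keep rocking right with the pull held.

Call:
carry_out(
  rows="0.2 0 -0.05 0 0;0.4 0 -0.1 0 0;0.6 0 -0.15 0 0;0.8 0 -0.2 0 0;0.8 0 -0.2 0 0",
)

```text
time: 8.6
position: [0.5336, -0.1709, 0.146]
tool_rot: [[0.624, -0.781, -0.01], [-0.781, -0.624, 0.004], [-0.01, 0.005, -1.0]]
force: [-1.9, 3.2, -34.9]
grip_width: 0.0142
```

```bash
cat >> look.py <<'E'
    print("ENDS L %.1f R %.1f mm; push right %.1f up %.1f"%((w[2]+.032*w[1])*1e3-105,(w[2]-.032*w[1])*1e3-105,f@ey,-f[2]))
E
python3 look.py w11 .107
```

```text
8.6 [ 0.53364362 -0.17090612  0.14601832] f x,y,z heater 0.48903713826426554 3.7289845231313943 -34.87728237806401 T [ 0.99590485  0.54893811 -0.0076749 ] 0.014229259985083427
heater plane slopes [-0.0012  0.0001] z0 0.0899 67787
heater rect ((6.354484558105469, -8.26580810546875), (180.8684539794922, 170.32701110839844), 89.97857666015625)
block top slopes [-0.009   0.0238] z0 0.1066 7603
ENDS L 2.4 R 0.9 mm; push right 3.7 up 34.9
```

Call:
carry_out(
  rows="-0.2 0 0.2 0 0;-0.5 0 0.3 0 0;-0.8 0 0.35 0 0;-1.1 0 0.4 0 0;-1.4 0 0.45 0 0;-1.7 0 0.5 0 0;-2 0 0.55 0 0;-2.3 0 0.6 0 0;-2.4 0 0.6 0 0",
)

```text
time: 9.55
position: [0.5272, -0.1595, 0.1473]
tool_rot: [[0.623, -0.783, 0.012], [-0.782, -0.623, -0.008], [0.014, -0.004, -1.0]]
force: [6.0, -10.8, -21.3]
grip_width: 0.0144
```

```bash
python3 look.py w12 .108
```

```text
9.55 [ 0.5271773  -0.15952103  0.14726509] f x,y,z heater -1.9960164713843112 -12.180991629186243 -21.326123842200087 T [-2.84840502 -1.16982813  0.17881678] 0.014371018880280249
heater plane slopes [-0.0013  0.0001] z0 0.0899 68128
heater rect ((8.354080200195312, 0.02362060546875), (170.8066864013672, 181.04159545898438), 0.12564805150032043)
block top slopes [-0.007  -0.0204] z0 0.1078 7546
ENDS L 2.1 R 3.4 mm; push right -12.2 up 21.3
```

Call:
carry_out(
  rows="0.3 0 -0.02 0 0;0.6 0 -0.05 0 0;0.9 0 -0.08 0 0;1.2 0 -0.11 0 0;1.5 0 -0.14 0 0;1.8 0 -0.17 0 0;2 0 -0.19 0 0;2 0 -0.19 0 0",
)

```text
time: 10.4
position: [0.531, -0.1629, 0.1475]
tool_rot: [[0.626, -0.78, -0.012], [-0.78, -0.626, 0.008], [-0.014, 0.004, -1.0]]
force: [-17.3, 13.2, 6.7]
grip_width: 0.0141
```

```bash
python3 look.py w13 .108
```

```text
10.4 [ 0.53102722 -0.16285269  0.14754789] f x,y,z heater -5.280537803203627 21.137876109343818 6.7482071939409956 T [ 3.08521179  4.63965198 -0.09445245] 0.014149700975982699
heater plane slopes [-0.0013  0.0004] z0 0.0899 67979
heater rect ((11.532402038574219, 0.2548065185546875), (164.6774139404297, 181.20216369628906), 0.014762748032808304)
block top slopes [-0.0164  0.024 ] z0 0.1081 7529
ENDS L 3.9 R 2.4 mm; push right 21.1 up -6.7
```

Call:
carry_out(
  rows="0.2 0 -0.12 0 0;0.4 0 -0.22 0 0;0.6 0 -0.3 0 0",
)

```text
time: 10.75
position: [0.5334, -0.1656, 0.1486]
tool_rot: [[0.627, -0.779, -0.015], [-0.779, -0.627, 0.011], [-0.018, 0.005, -1.0]]
force: [-15.3, 15.5, -9.4]
grip_width: 0.0143
```

```bash
python3 look.py w14 .108
```

```text
10.75 [ 0.53338991 -0.1656223   0.14858334] f x,y,z heater -2.287729965841718 21.676494595965224 -9.365672677856901 T [ 3.66440504  3.7751798  -0.11737783] 0.014347731436474744
heater plane slopes [-0.0013  0.0003] z0 0.0899 67704
heater rect ((11.99627685546875, -1.6029434204101562), (164.0323486328125, 180.9873809814453), 0.08779242634773254)
block top slopes [-0.0148  0.0472] z0 0.1091 7547
ENDS L 5.7 R 2.6 mm; push right 21.7 up 9.4
```

Good: left end is up 5.7 mm and right end 2.6 mm, with the heater about 1.6 mm off. Now the left swing.

Call:
carry_out(
  rows="-0.4 0 0.05 0 0;-0.8 0 0.1 0 0;-1.2 0 0.15 0 0;-1.6 0 0.2 0 0;-2 0 0.25 0 0;-2.4 0 0.28 0 0;-2.7 0 0.3 0 0;-2.7 0 0.3 0 0",
)

```text
time: 11.6
position: [0.5293, -0.1604, 0.1511]
tool_rot: [[0.622, -0.783, 0.018], [-0.783, -0.622, -0.011], [0.02, -0.007, -1.0]]
force: [8.2, -13.9, -7.4]
grip_width: 0.0142
```

```bash
python3 look.py w15 .109
```

```text
11.6 [ 0.52927278 -0.16041565  0.15107058] f x,y,z heater -2.251070488553294 -15.951187606159776 -7.429976175122005 T [-3.78829752 -1.76470469  0.05707395] 0.014208083608275747
heater plane slopes [-0.0014 -0.0001] z0 0.0899 65885
heater rect ((12.625984191894531, -2.7513351440429688), (180.78033447265625, 162.83428955078125), 89.81043243408203)
block top slopes [-0.0104 -0.0338] z0 0.1114 7462
ENDS L 5.3 R 7.4 mm; push right -16.0 up 7.4
```

Call:
carry_out(
  rows="-0.3 0 -0.05 0 0;-0.6 0 -0.1 0 0;-0.7 0 -0.1 0 0",
)

```text
time: 11.95
position: [0.5252, -0.1548, 0.1517]
tool_rot: [[0.622, -0.783, 0.019], [-0.783, -0.622, -0.01], [0.02, -0.008, -1.0]]
force: [10.3, -15.6, -11.3]
grip_width: 0.0145
```

```bash
python3 look.py w16 .111
```

```text
11.95 [ 0.52521567 -0.15481111  0.15168482] f x,y,z heater -1.6477882044415126 -18.620073655542832 -11.289971316309021 T [-4.12721727 -2.41049845  0.15540568] 0.014545265220001128
heater plane slopes [-0.0012  0.0001] z0 0.0899 65687
heater rect ((12.414390563964844, 2.8713760375976562), (164.61415100097656, 180.5674285888672), 0.11317127197980881)
block top slopes [-0.0083 -0.05  ] z0 0.1122 7480
ENDS L 5.6 R 8.8 mm; push right -18.6 up 11.3
```

Call:
carry_out(
  rows="0.4 0 -0.08 0 0;0.8 0 -0.16 0 0;1.2 0 -0.24 0 0;1.6 0 -0.33 0 0;2 0 -0.42 0 0;2.4 0 -0.51 0 0;2.7 0 -0.58 0 0",
)

```text
time: 12.7
position: [0.5302, -0.1605, 0.153]
tool_rot: [[0.626, -0.78, -0.013], [-0.779, -0.626, 0.011], [-0.017, 0.003, -1.0]]
force: [-16.5, 18.7, 8.6]
grip_width: 0.0144
```

```bash
python3 look.py w17 .112
```

```text
12.7 [ 0.53023268 -0.16052623  0.15300253] f x,y,z heater -1.2365224152661847 24.86398130976669 8.628942450331568 T [ 4.63548905  4.08097809 -0.11380744] 0.014408690871014072
heater plane slopes [-0.0013  0.0004] z0 0.0899 65490
heater rect ((12.47369384765625, 3.0039138793945312), (164.24154663085938, 180.44039916992188), 0.08118508011102676)
block top slopes [-0.0132  0.0251] z0 0.1133 7515
ENDS L 9.1 R 7.5 mm; push right 24.9 up -8.6
```

Call:
carry_out(
  rows="0.2 0 -0.12 0 0;0.4 0 -0.24 0 0;0.5 0 -0.3 0 0",
)

```text
time: 13.05
position: [0.5315, -0.1623, 0.154]
tool_rot: [[0.627, -0.779, -0.017], [-0.779, -0.627, 0.014], [-0.022, 0.005, -1.0]]
force: [-14.6, 19.1, -3.5]
grip_width: 0.0143
```

```bash
python3 look.py w18 .113
```

```text
13.05 [ 0.53154903 -0.16230396  0.15397984] f x,y,z heater 0.522759846583314 24.060928272807658 -3.492385244420688 T [ 4.76873242  3.46312888 -0.07341409] 0.014317400687942109
heater plane slopes [-0.0012  0.0004] z0 0.0899 65112
heater rect ((9.243507385253906, 2.2066116333007812), (170.4335174560547, 180.46656799316406), 0.1592530757188797)
block top slopes [-0.0111  0.0472] z0 0.1141 7528
ENDS L 10.6 R 7.6 mm; push right 24.1 up 3.5
```

Call:
carry_out(
  rows="0.1 0 -0.1 0 0;0.2 0 -0.15 0 0;0.2 0 -0.15 0 0",
)

```text
time: 13.4
position: [0.5337, -0.1661, 0.1541]
tool_rot: [[0.626, -0.78, -0.015], [-0.78, -0.626, 0.012], [-0.019, 0.004, -1.0]]
force: [-7.9, 13.3, -13.6]
grip_width: 0.0144
```

```bash
python3 look.py w19 .114
```

```text
13.4 [ 0.53366578 -0.16605855  0.15412282] f x,y,z heater 2.1089729242776203 15.36869915694752 -13.63002574003036 T [ 3.60354921  2.12641497 -0.12473315] 0.014399745337404549
heater plane slopes [-0.0013  0.0002] z0 0.0899 65117
heater rect ((11.693099975585938, -2.2721328735351562), (180.6088409423828, 165.0642852783203), 89.96855163574219)
block top slopes [-0.0082  0.0439] z0 0.1144 7567
ENDS L 10.8 R 7.9 mm; push right 15.4 up 13.6
```

Heater at -2.3 mm, ends 10.8 and 7.9 mm. Left swing again.

Call:
carry_out(
  rows="-0.4 0 0.05 0 0;-0.8 0 0.1 0 0;-1.2 0 0.15 0 0;-1.6 0 0.18 0 0;-2 0 0.2 0 0;-2.4 0 0.22 0 0;-2.8 0 0.22 0 0;-3 0 0.22 0 0",
)

```text
time: 14.25
position: [0.5224, -0.1546, 0.1559]
tool_rot: [[0.624, -0.782, 0.006], [-0.782, -0.624, -0.005], [0.008, -0.001, -1.0]]
force: [8.6, -7.6, -25.7]
grip_width: 0.0141
```

```bash
python3 look.py w20 .116
```

```text
14.25 [ 0.52237363 -0.15458363  0.15590639] f x,y,z heater 1.977397985443203 -11.291217566193906 -25.744750161964323 T [-1.87531816 -1.94355759  0.35074435] 0.014129397496713516
heater plane slopes [-0.0012  0.0001] z0 0.0899 62977
heater rect ((10.55560302734375, 7.557807922363281), (164.47938537597656, 180.93748474121094), 0.44813475012779236)
block top slopes [-0.0052 -0.0127] z0 0.116 7530
ENDS L 10.6 R 11.4 mm; push right -11.3 up 25.7
```

Call:
carry_out(
  rows="0.4 0 -0.02 0 0;0.8 0 -0.06 0 0;1.2 0 -0.12 0 0;1.6 0 -0.18 0 0;2 0 -0.26 0 0;2.4 0 -0.36 0 0;2.6 0 -0.42 0 0",
)

```text
time: 15.0
position: [0.5318, -0.1658, 0.1576]
tool_rot: [[0.625, -0.78, -0.013], [-0.78, -0.625, 0.008], [-0.014, 0.005, -1.0]]
force: [-7.8, 11.9, -17.8]
grip_width: 0.0143
```

```bash
python3 look.py w21 .117
```

```text
15.0 [ 0.53177312 -0.16579197  0.15758158] f x,y,z heater 1.2791277667414107 14.153872915338706 -17.798693133328484 T [ 3.08821488  2.15022588 -0.08160266] 0.014345168167980964
heater plane slopes [-0.0013  0.0003] z0 0.0899 63160
heater rect ((10.278213500976562, -0.7070999145507812), (165.51930236816406, 180.89649963378906), 0.2828958034515381)
block top slopes [-0.0095  0.0437] z0 0.1176 7551
ENDS L 14.0 R 11.2 mm; push right 14.2 up 17.8
```

Call:
carry_out(
  rows="-0.4 0 0.12 0 0;-0.8 0 0.22 0 0;-1.2 0 0.3 0 0;-1.6 0 0.36 0 0;-2 0 0.4 0 0;-2.4 0 0.44 0 0;-2.8 0 0.46 0 0",
)

```text
time: 15.75
position: [0.5266, -0.1583, 0.1606]
tool_rot: [[0.621, -0.784, 0.02], [-0.784, -0.621, -0.013], [0.023, -0.007, -1.0]]
force: [11.5, -21.0, -4.9]
grip_width: 0.0144
```

```bash
python3 look.py w22 .118
```

```text
15.75 [ 0.52664217 -0.15832165  0.16056382] f x,y,z heater -4.1243004784278146 -23.526381220003984 -4.94049534879179 T [-5.13658144 -2.64095243 -0.01152849] 0.014357354856784034
heater plane slopes [-0.0013 -0.0001] z0 0.0899 60927
heater rect ((10.259986877441406, -0.9685821533203125), (180.8535614013672, 164.9434814453125), 89.94808197021484)
block top slopes [-0.0138 -0.0471] z0 0.1204 7429
ENDS L 13.9 R 16.9 mm; push right -23.5 up 4.9
```

Ends are at 13.9 and 16.9 mm and the heater hasn't moved. Right swing.

Call:
carry_out(
  rows="0.4 0 -0.08 0 0;0.8 0 -0.18 0 0;1.2 0 -0.28 0 0;1.6 0 -0.38 0 0;2 0 -0.48 0 0;2.4 0 -0.58 0 0;2.8 0 -0.68 0 0",
)

```text
time: 16.5
position: [0.5322, -0.1644, 0.161]
tool_rot: [[0.626, -0.78, -0.013], [-0.78, -0.626, 0.01], [-0.015, 0.004, -1.0]]
force: [-14.9, 15.9, 6.9]
grip_width: 0.0144
```

```bash
python3 look.py w23 .121
```

```text
16.5 [ 0.53221817 -0.16444185  0.16103213] f x,y,z heater -1.6866725402219143 21.72388966067995 6.9126496307797405 T [ 3.79645462  3.71938274 -0.16100129] 0.014424387932204859
heater plane slopes [-0.0014  0.0004] z0 0.0899 61090
heater rect ((10.378776550292969, -1.09130859375), (164.94271850585938, 180.6082305908203), 0.20679348707199097)
block top slopes [-0.0198  0.0263] z0 0.1209 7419
ENDS L 16.7 R 15.0 mm; push right 21.7 up -6.9
```

Call:
carry_out(
  rows="0.2 0 -0.15 0 0;0.4 0 -0.28 0 0;0.5 0 -0.35 0 0",
)

```text
time: 16.85
position: [0.5333, -0.166, 0.162]
tool_rot: [[0.627, -0.779, -0.018], [-0.779, -0.627, 0.013], [-0.021, 0.006, -1.0]]
force: [-12.5, 16.4, -7.7]
grip_width: 0.0142
```

```bash
python3 look.py w24 .122
```

```text
16.85 [ 0.53334613 -0.16602646  0.16203176] f x,y,z heater 0.45039749482820896 20.640643930289354 -7.656393420571259 T [ 4.17801643  3.19572016 -0.06912782] 0.014224148699769961
heater plane slopes [-0.0012  0.0003] z0 0.0899 60532
heater rect ((9.866165161132812, -1.0862350463867188), (165.09170532226562, 180.59434509277344), 0.12294400483369827)
block top slopes [-0.0194  0.0503] z0 0.1219 7478
ENDS L 18.5 R 15.2 mm; push right 20.6 up 7.7
```

Call:
carry_out(
  rows="0.1 0 -0.06 0 0;0.2 0 -0.12 0 0;0.3 0 -0.15 0 0",
)

```text
time: 17.2
position: [0.5352, -0.1689, 0.1621]
tool_rot: [[0.626, -0.779, -0.017], [-0.779, -0.627, 0.013], [-0.021, 0.006, -1.0]]
force: [-7.5, 12.8, -16.9]
grip_width: 0.0143
```

```bash
python3 look.py w25 .123
```

```text
17.2 [ 0.53517513 -0.16891473  0.16214471] f x,y,z heater 2.122689783700074 14.741997794254328 -16.885847488435356 T [ 3.31880055  2.19337944 -0.1342239 ] 0.014308521551363853
heater plane slopes [-0.0013  0.0002] z0 0.0899 60117
heater rect ((10.132057189941406, -4.869140625), (164.68101501464844, 180.81381225585938), 0.08410025388002396)
block top slopes [-0.0159  0.0482] z0 0.1221 7493
ENDS L 18.6 R 15.5 mm; push right 14.7 up 16.9
```

Call:
carry_out(
  rows="-0.4 0 0.12 0 0;-0.8 0 0.22 0 0;-1.2 0 0.28 0 0;-1.6 0 0.32 0 0;-2 0 0.34 0 0;-2.4 0 0.36 0 0;-2.8 0 0.36 0 0",
)

```text
time: 17.95
position: [0.5288, -0.1605, 0.1667]
tool_rot: [[0.623, -0.782, 0.012], [-0.782, -0.623, -0.008], [0.014, -0.005, -1.0]]
force: [6.4, -9.5, -4.9]
grip_width: 0.0141
```

```bash
python3 look.py w26 .123
```

```text
17.95 [ 0.52883292 -0.16049015  0.16668691] f x,y,z heater -0.9182763442863452 -11.459966252131865 -4.927966128375604 T [-2.77487601 -1.63272153  0.00953861] 0.014054750102708766
heater plane slopes [-0.0013  0.    ] z0 0.0899 57881
heater rect ((9.941459655761719, -5.3086700439453125), (180.74887084960938, 164.7952117919922), 89.8279800415039)
block top slopes [-0.0203 -0.0842] z0 0.1257 7413
ENDS L 18.0 R 23.4 mm; push right -11.5 up 4.9
```

Right end is free (23.4 mm), left end is at 18 mm, and the heater is 5 mm right of its start. I'll pull up a bit more while pushing left, which should bring the heater back.

Call:
carry_out(
  rows="-0.2 0 -0.08 0 0;-0.4 0 -0.12 0 0;-0.6 0 -0.15 0 0;-0.7 0 -0.15 0 0",
)

```text
time: 18.4
position: [0.5256, -0.1567, 0.1689]
tool_rot: [[0.622, -0.783, 0.016], [-0.783, -0.622, -0.01], [0.018, -0.006, -1.0]]
force: [8.8, -11.8, -9.1]
grip_width: 0.0141
```

```bash
python3 look.py w27 .126
```

```text
18.4 [ 0.52557708 -0.15668146  0.16890052] f x,y,z heater -0.48541310366895785 -14.697819199786188 -9.13029988408499 T [-3.68511292e+00 -2.39093426e+00  3.62616960e-03] 0.014093688974400173
heater plane slopes [-0.0015  0.    ] z0 0.0899 57017
heater rect ((9.812370300292969, -5.260002136230469), (180.47842407226562, 165.010986328125), 89.8478012084961)
block top slopes [-0.0173 -0.1436] z0 0.128 7457
ENDS L 18.4 R 27.6 mm; push right -14.7 up 9.1
```

View pics/w27.png

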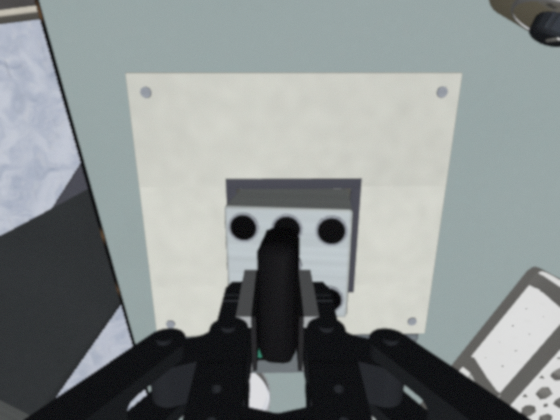

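Call:
carry_out(
  rows="-0.1 0 -0.1 0 0;-0.2 0 -0.2 0 0;-0.3 0 -0.25 0 0",
)

```text
time: 18.75
position: [0.5247, -0.1552, 0.1719]
tool_rot: [[0.622, -0.783, 0.018], [-0.783, -0.622, -0.011], [0.02, -0.007, -1.0]]
force: [8.8, -13.6, -5.9]
grip_width: 0.0143
```

```bash
python3 look.py w28 .128
```

```text
18.75 [ 0.52467523 -0.15521341  0.17191201] f x,y,z heater -1.6321915719654234 -16.15734671373605 -5.925589904413957 T [-4.00115269e+00 -2.69153383e+00 -1.60848260e-03] 0.014301180308490355
heater plane slopes [-0.0014 -0.0001] z0 0.0899 55605
heater rect ((9.543350219726562, -5.1769866943359375), (180.8089141845703, 165.43115234375), 89.86695098876953)
block top slopes [-0.0187 -0.1536] z0 0.1313 7412
ENDS L 21.4 R 31.2 mm; push right -16.2 up 5.9
```

Both ends are past the strips. Easing the side push will show how the block hangs.

Call:
carry_out(
  rows="0.3 0 -0.03 0 0;0.6 0 -0.06 0 0;0.9 0 -0.1 0 0;1 0 -0.12 0 0",
)

```text
time: 19.2
position: [0.5277, -0.1587, 0.1721]
tool_rot: [[0.623, -0.782, 0.009], [-0.782, -0.623, -0.005], [0.01, -0.004, -1.0]]
force: [2.1, -4.6, -0.4]
grip_width: 0.0144
```

```bash
python3 look.py w29 .131
```

```text
19.2 [ 0.5277121  -0.15873423  0.17206389] f x,y,z heater -1.2680300582176454 -4.931250783310765 -0.4048214242429642 T [-1.28180505 -0.65697565 -0.06647286] 0.014378976125029636
heater plane slopes [-0.0013 -0.    ] z0 0.0899 55751
heater rect ((9.519432067871094, -5.39202880859375), (180.7353973388672, 165.3417510986328), 89.84202575683594)
block top slopes [-0.0158 -0.0813] z0 0.131 7435
ENDS L 23.4 R 28.6 mm; push right -4.9 up 0.4
```

View pics/w29.png

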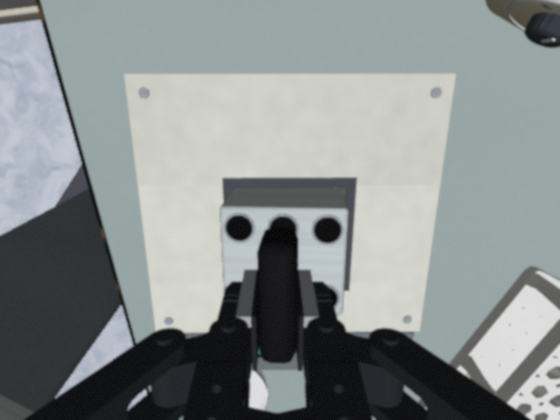

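The tilt springs back as the load comes off (0.15 to 0.08 rad). Now I'll lift straight out.

Call:
carry_out(
  rows="0.2 0 -0.2 0 0;0.4 0 -0.5 0 0;0.5 0 -0.9 0 0;0.5 0 -1.4 0 0;0.5 0 -1.9 0 0;0.5 0 -2.3 0 0;0.5 0 -2.4 0 0;0.5 0 -2.4 0 0",
)

```text
time: 20.05
position: [0.5272, -0.1593, 0.1929]
tool_rot: [[0.624, -0.781, -0.0], [-0.781, -0.624, 0.0], [-0.0, 0.0, -1.0]]
force: [-0.1, 0.1, -6.0]
grip_width: 0.0141
```

```bash
python3 look.py w30 .155;python3 - <<'E'
from rig import robot
from h import *
ci=robot.camera_info("wrist")
print(robot.state()['position'],robot.state()['tool_rot'])
for t in("well_mouth","block_foot","handle"):print(t,robot.pinpoint("wrist",t)[:2])
for c in("scene","top"):
    p,d=robot.capture(c);cv2.imwrite(f"pics/{c}3.png",p)
    cv2.imwrite(f"pics/{c}3z.png",cv2.resize(p[160:320,190:350],None,fx=3.5,fy=3.5,interpolation=cv2.INTER_CUBIC))
E
```

```text
20.05 [ 0.52721315 -0.15932165  0.1929294 ] f x,y,z heater -0.02872697485627373 0.13053504250702835 -5.997882442902919 T [-0.02572694 -0.0194557  -0.03890444] 0.014077750008794779
heater plane slopes [-0.0012  0.0001] z0 0.0899 47005
heater rect ((6.703285217285156, -5.1844329833984375), (180.9416046142578, 171.4093017578125), 89.93087768554688)
block top slopes [-0.0153 -0.0595] z0 0.1518 7497
ENDS L 44.9 R 48.7 mm; push right 0.1 up 6.0
[ 0.52710459 -0.15934823  0.1927142 ] [[ 6.23976481e-01 -7.81443048e-01 -3.38049711e-04]
 [-7.81443071e-01 -6.23976537e-01  8.70442274e-05]
 [-2.78955194e-04  2.09853054e-04 -9.99999939e-01]]
well_mouth []
block_foot [{'uv': [288.2, 231.5], 'p': 0.2}]
handle [{'uv': [277.4, 293.7], 'p': 0.93}]
```

View pics/w30.png

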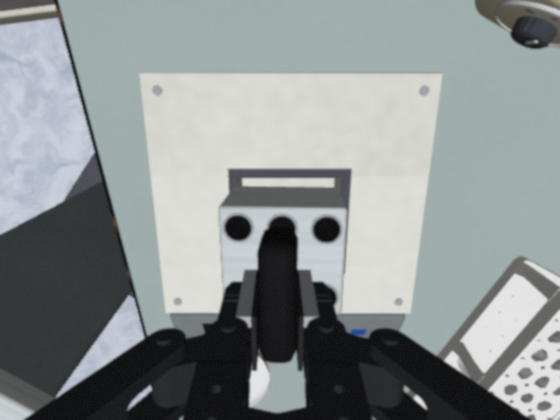

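View pics/scene3z.png

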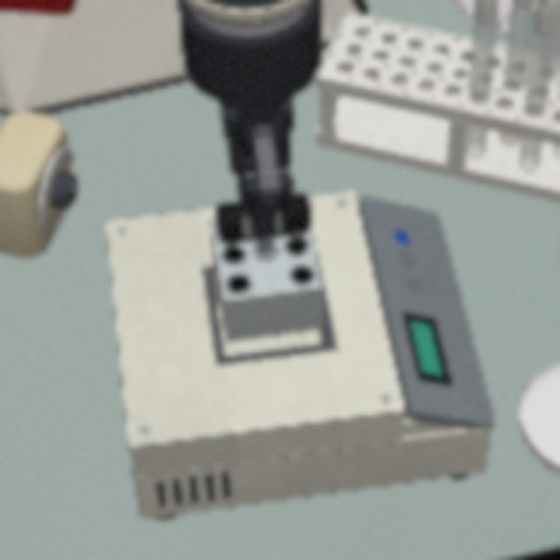

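The block is out and hangs tilted by about 0.06 rad, right end high. I'll level it by gently pressing its low left edge on the rim of the well.

Call:
carry_out(
  rows="-0.3 0 0.2 0 0;-0.3 0 0.6 0 0;-0.3 0 1 0 0;-0.3 0 1.3 0 0;-0.3 0 1.5 0 0;-0.3 0 1.65 0 0;-0.3 0 1.8 0 0;-0.3 0 1.8 0 0",
)

```text
time: 21.15
position: [0.5268, -0.1589, 0.1766]
tool_rot: [[0.623, -0.782, 0.004], [-0.782, -0.623, -0.003], [0.005, -0.001, -1.0]]
force: [-0.4, -3.4, 4.2]
grip_width: 0.0142
```

```bash
python3 look.py w31 .135
```

```text
21.15 [ 0.5268091  -0.15893968  0.17658975] f x,y,z heater -2.475095400806484 -2.3890811591892507 4.151702416906028 T [-0.63444968  0.29933679  0.06123679] 0.014213434050142222
heater plane slopes [-0.0014  0.0001] z0 0.0899 54230
heater rect ((6.713356018066406, -5.304176330566406), (180.6896514892578, 171.17677307128906), 89.87118530273438)
block top slopes [-0.013  -0.0264] z0 0.1359 7450
ENDS L 30.1 R 31.8 mm; push right -2.4 up -4.2
```

Call:
carry_out(
  rows="0 0 0.1 0 0;0 0 0.2 0 0;0 0 0.3 0 0;0 0 0.3 0 0",
)

```text
time: 21.6
position: [0.5279, -0.1602, 0.1757]
tool_rot: [[0.623, -0.783, 0.006], [-0.783, -0.623, -0.005], [0.008, -0.002, -1.0]]
force: [-3.2, -4.3, 17.7]
grip_width: 0.0144
```

```bash
python3 look.py w32 .133
```

```text
21.6 [ 0.52790648 -0.16015426  0.17570637] f x,y,z heater -5.197521980839514 -1.3191442100455768 17.70093194161134 T [-0.80887336  0.91593392  0.16545596] 0.014403244956454404
heater plane slopes [-0.0016 -0.0001] z0 0.0899 54768
heater rect ((7.7208251953125, -5.267036437988281), (180.44798278808594, 169.49110412597656), 89.83536529541016)
block top slopes [-0.0134 -0.0078] z0 0.1352 7440
ENDS L 30.0 R 30.5 mm; push right -1.3 up -17.7
```

Call:
carry_out(
  rows="0 0 0.1 0 0;0 0 0.2 0 0;0 0 0.3 0 0;0 0 0.3 0 0;0 0 -0.2 0 0;0 0 -0.7 0 0;0 0 -1.2 0 0;0 0 -1.5 0 0;0 0 -1.5 0 0",
)

```text
time: 22.55
position: [0.5254, -0.1568, 0.1866]
tool_rot: [[0.624, -0.781, -0.0], [-0.781, -0.624, 0.0], [-0.0, -0.0, -1.0]]
force: [-1.1, 0.4, -6.5]
grip_width: 0.0141
```

```bash
python3 look.py w33 .146
```

```text
22.55 [ 0.52543361 -0.15683232  0.18661763] f x,y,z heater -0.645835778932666 0.9782671234548105 -6.460231280213715 T [ 0.04063869 -0.02662514  0.01551222] 0.014083510461352212
heater plane slopes [-0.0014  0.0001] z0 0.0899 49183
heater rect ((6.4575347900390625, -5.048469543457031), (180.9246368408203, 171.91018676757812), 89.86298370361328)
block top slopes [-0.0118 -0.0001] z0 0.1461 7433
ENDS L 41.1 R 41.1 mm; push right 1.0 up 6.5
```

Call:
carry_out(
  rows="0.2 0 -0.2 0 0;0.5 0 -0.5 0 0;0.8 0 -0.8 0 0;1 0 -0.9 0 0;1 0 -0.9 0 0;1 0 -0.9 0 0",
)

```text
time: 23.2
position: [0.5315, -0.165, 0.1957]
tool_rot: [[0.624, -0.782, -0.0], [-0.782, -0.624, 0.0], [-0.0, 0.0, -1.0]]
force: [-0.2, 0.2, -6.1]
grip_width: 0.0143
```

```bash
python3 look.py w34 .155;python3 - <<'E'
from rig import robot
from h import *
ex=np.array([.7815,.6239,0]);ey=np.array([-.6239,.7815,0]);c=np.array([.527,-.162,0])
for cam in("wrist","scene"):
    ci=robot.camera_info(cam)
    p,d=robot.capture(cam);cv2.imwrite(f"pics/{cam}4.png",p)
    if cam=="scene":cv2.imwrite("pics/scene4z.png",cv2.resize(p[160:320,190:350],None,fx=3.5,fy=3.5,interpolation=cv2.INTER_CUBIC))
    P=cloud(ci,d);X=(P-c)@ex;Y=(P-c)@ey;Z=P[...,2]
    m=(abs(Z-.155)<.004)&(abs(X)<.05)&(abs(Y)<.05)&(d>0)
    print(cam,"block X",np.percentile(X[m],[1,99]),"Y",np.percentile(Y[m],[1,99]),m.sum())
    m=(abs(Z-.09)<.004)&(abs(X)<.15)&(abs(Y)<.12)&(d>0)
    print("heater X",np.percentile(X[m],[.3,99.7]),"Y",np.percentile(Y[m],[.3,99.7]))
    m=(Z>.05)&(Z<.08)&(abs(X)<.05)&(abs(Y+.005)<.045)&(d>0)
    if m.sum()>20: print("well inside X",np.percentile(X[m],[1,99]),"Y",np.percentile(Y[m],[1,99]),m.sum())
E
```

```text
23.2 [ 0.53154401 -0.1649693   0.19569232] f x,y,z heater 0.012227759644307787 0.3078253628673014 -6.06737936054804 T [ 0.01820404  0.00862908 -0.00504893] 0.014321951266076475
heater plane slopes [-0.0011  0.0001] z0 0.0899 45784
heater rect ((6.1563568115234375, -5.370124816894531), (180.9095916748047, 172.3573455810547), 89.91358947753906)
block top slopes [-0.0135 -0.0004] z0 0.1552 7451
ENDS L 50.2 R 50.2 mm; push right 0.3 up 6.1
wrist block X [-0.02209469  0.02835758] Y [-0.03566319  0.0270996 ] 7503
heater X [-0.07706725  0.09227132] Y [-0.09449944  0.08416922]
well inside X [0.01422548 0.02352613] Y [-0.03879087  0.02842766] 971
scene block X [-0.03025376  0.02867165] Y [-0.0268009   0.02961068] 462
heater X [-0.07836684  0.09280924] Y [-0.09421024  0.08700503]
well inside X [-0.03343358  0.02805918] Y [-0.03880976  0.00790081] 194
```

View pics/wrist4.png

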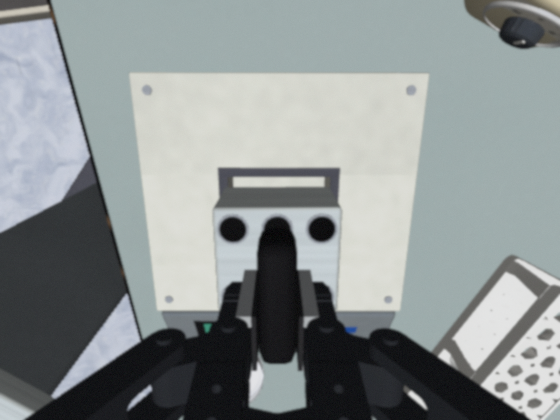

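View pics/scene4z.png

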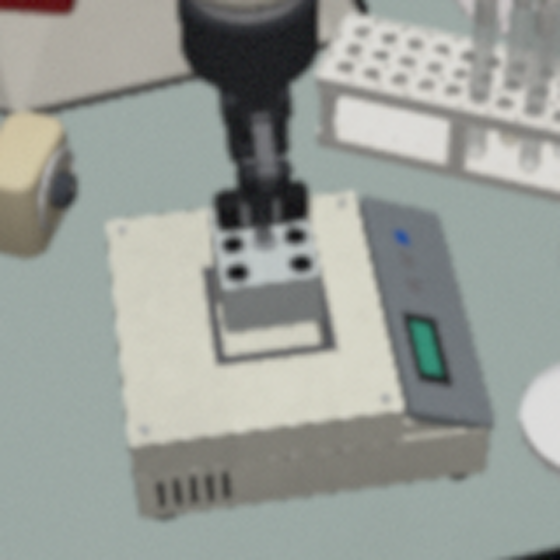

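```bash
python3 - <<'E'
from rig import robot
print(robot.job_done()); print(robot.state()['time'])
E
```

```text
the job is handed in; nothing more can be done
None
the job is handed in; nothing more can be done
```

The block is free and held level over the well. I handed the job in at about 23.3 s of the 37 s allowed.

- **How it went:** I pinched the black handle, rocked the block left and right with a light up-pull until both ends cleared the copper strips, then lifted it out. It hung about 0.06 rad off level, so I pressed its low left edge gently on the rim of the well until it was level.
- **Last checks:** The block's underside is about 20 mm above the heater's top. It is tilted about 0.013 rad one way and 0.000 rad the other, and sits within about 1.5 mm of the well's centre. The wrist carried only the block's weight, about 6 N.
- **Heater moved slightly:** It is standing flat and level, but it ended about 5 mm to its right of where it started, and perhaps 2 mm towards its front. It slid as much as 8 mm either way during the rocking. I worked the larger slips back but left the last 5 mm, because I thought pushing the heater with the block was the bigger risk.
- **Other things:** The arm stayed clear of the glassware and everything else around the heater in all the pictures I viewed. I did not measure their positions at the end.

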